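# Change over the covers on a measuring machine's index table

## Robot

A 7-joint arm with a two-finger parallel gripper is mounted at the origin on the work surface. World frame = base frame: x ahead of the robot, y to its left, z up, the work surface at z = 0. Lengths are in m, angles in rad, forces in N, time in s.
With the tool pointing down it reaches from about 0.4 to 0.85 m from the base axis. Payload 10.4 kg.
Tool frame: the origin (TCP) lies at the very end of the fingers, on their centre line; the grasp point (between the pads) lies 19 mm behind it; z points along the fingers, y is the line along which they close (so a half turn about z gives the same grasp; the last joint's range is limited). The gripper opens to 87 mm and grips with 3 to 60 N. Pads are 19 mm wide; open, the fingers measure 117 mm over their backs; the gripper's body (75 mm by 190 mm) begins 51 mm behind the grasp point.
Start: joints at [1.105, 0.332, -0.065, 1.46, 0.022, 1.35, -0.088], TCP at [0.268, -0.565, 0.223] pointing down, gripper open.
Joint ranges: [-2.6, 2.6], [-0.5, 2.12], [-1.47, 1.34], [0.16, 2.42], [-1.27, 4.41], [0.06, 2.06], [-2.6, 2.6]. Speed limits (rad/s): [2.22, 2.22, 2.79, 2.79, 3.14, 3.14, 3.14].

## Interface

Orientations are given as a unit quaternion [x, y, z, w].
In Python, from bench import read_state, cams, workorder gives the robot as it stands.
- The arm moves only by the shell command python3 -m crank 'ROWS' [FORCE]. ROWS is text: rows parted by semicolons, each of 5 numbers parted by spaces: the shift along the tool's x, y, z scaled (see below), then the turn about the tool's z scaled (see below), then the opening, from -1 (shut) to 1 (fully open). In form: dx dy dz yaw jaw; .... A call has 1 to 10 rows; each row shifts and turns the commanded pose from where the row before left it, along the tool's axes as they then stand; what a row does not reach is not made up. The controller multiplies each number of a shift by 200 mm and each number of a turn by 90 degrees. A row lasts 1/10 s, in which the tool goes at most 50 mm and 8.59 degrees, less where a joint would pass 70% of its speed; a pose out of reach is approached as far as the arm can. A call with a number of a shift or a turn outside -1 to 1 is refused whole. A call with a gripper value outside its range is refused whole. The fingers move at their own pace and stop on an object; FORCE is the grip in N (left out, the last holds). Time passes only in rows, so rows that do not move let the fingers close. It gives the time, the measured TCP pose, the force, the opening and the grip force at its end, in the units of the state.
- read_state(): the state, without advancing time (a new reading comes with each control period).
- cams.camera(name): name is "scene" or "top"; returns a dict with "img" (384x512x3 uint8, blue, green, red), "K" (3x3 intrinsics, pixels), "xyz" and "attitude" of the camera in the world. Camera axes: x right, y down, z forward; pixel columns grow to the right and rows downward; lengths in m; the calibration is good to about 2 mm. A picture is of the moment at which its call begins. There is no depth.
- workorder.close_job(): hands the job in; it is judged then, once.
The state is a dict: "time": time; "joint_positions": joint angles; "joint_vel": joint speeds; "joint_torque": joint torques, N m; "ee_pos": TCP position; "eef_rot": TCP orientation; "ft_force": force on the tool from outside, world axes, zero at the start; "torque": the same for the moment, N m; "width": finger opening in m; "grip_force": force on a finger pad.
Only numpy, scipy, OpenCV 4.12 (cv2) and the standard library are available. Lean on these libraries where they do the work, as an engineer would, in place of code of your own. Each camera call takes 0.05 s, during which the arm holds its last target. There are 200 camera calls.

## Task

The cover under the lens has been measured: turn the index table by its posts until that cover stands at the loading position nearest the robot, then lift it off and lay it flat, open side up, in the grey tray. Seat every waiting cover on a free nest, open side up and fully home on its two pegs, and leave the table resting in a detent with one of these new covers under the lens. Keep off the optical head and leave the other things on the bench where they are.

Things in the scene. Friction and masses are not known exactly. Their poses are not given: they have to be found in the camera images.
- measured_cover: the cover already measured: black plastic open tray like the waiting ones, 90 (x) x 54 (y) x 22 mm; at the start it sits on the nest under the lens. Origin: centre of the underside
- cover_a: waiting black plastic cover, identical to the measured one: open tray 90 (its x) x 54 (its y) x 22 mm tall, walls 3 mm, floor 5 mm, two 13 mm square holes through the floor on its long axis, 28 mm either side of centre; fits either way round. Lies open side up on the bench, right of the stage. Origin: centre of the underside. May be absent
- cover_b: waiting black plastic cover, identical to the measured one: open tray 90 (its x) x 54 (its y) x 22 mm tall, walls 3 mm, floor 5 mm, two 13 mm square holes through the floor on its long axis, 28 mm either side of centre; fits either way round. Lies open side up on the bench, right of the stage. Origin: centre of the underside. May be absent
- cover_c: waiting black plastic cover, identical to the measured one: open tray 90 (its x) x 54 (its y) x 22 mm tall, walls 3 mm, floor 5 mm, two 13 mm square holes through the floor on its long axis, 28 mm either side of centre; fits either way round. Lies open side up on the bench, right of the stage. Origin: centre of the underside. May be absent
- tray: grey open finished-parts tray, fixed, 120 (x) x 160 (y) x 22 mm, walls and floor 4 to 5 mm thick, at the right. Origin: centre of the underside
- turntable (a joint): angle of the index table about the vertical (rad), 0 at the start, growing anticlockwise seen from above, turns both ways beyond a full turn. A sprung detent draws it to every multiple of pi/2 once let go nearer to that than to the next (let go right between two it may stay there). The table is a grey disc of 300 mm diameter, top 39 mm above the bench
- nest_0 (a point): nest 0 on the disc: centre of the top face of an aluminium pad 82 mm (radial) x 38 mm, 10 mm above the disc and 49 mm above the bench, 85 mm from the table's axis; a seated cover lies on this face with its long axis radial. Two steel pegs, 10 mm diameter, 18 mm tall with the top 9 mm tapered to 4 mm, stand 28 mm either side of the centre radially. Axes: those of the disc; radial outward is +x
- nest_1 (a point): nest 1 on the disc: centre of the top face of an aluminium pad 82 mm (radial) x 38 mm, 10 mm above the disc and 49 mm above the bench, 85 mm from the table's axis; a seated cover lies on this face with its long axis radial. Two steel pegs, 10 mm diameter, 18 mm tall with the top 9 mm tapered to 4 mm, stand 28 mm either side of the centre radially. Axes: those of the disc; radial outward is +y
- nest_2 (a point): nest 2 on the disc: centre of the top face of an aluminium pad 82 mm (radial) x 38 mm, 10 mm above the disc and 49 mm above the bench, 85 mm from the table's axis; a seated cover lies on this face with its long axis radial. Two steel pegs, 10 mm diameter, 18 mm tall with the top 9 mm tapered to 4 mm, stand 28 mm either side of the centre radially. Axes: those of the disc; radial outward is -x
- nest_3 (a point): nest 3 on the disc: centre of the top face of an aluminium pad 82 mm (radial) x 38 mm, 10 mm above the disc and 49 mm above the bench, 85 mm from the table's axis; a seated cover lies on this face with its long axis radial. Two steel pegs, 10 mm diameter, 18 mm tall with the top 9 mm tapered to 4 mm, stand 28 mm either side of the centre radially. Axes: those of the disc; radial outward is -y
- post_0 (a point): centre of the top of upright black handle post 0 for turning the table: 16 mm diameter, 56 mm tall, 95 mm above the bench, on the disc 135 mm from the axis, midway between nests 0 and 1
- post_1 (a point): centre of the top of upright black handle post 1 for turning the table: 16 mm diameter, 56 mm tall, 95 mm above the bench, on the disc 135 mm from the axis, midway between nests 1 and 2
- post_2 (a point): centre of the top of upright black handle post 2 for turning the table: 16 mm diameter, 56 mm tall, 95 mm above the bench, on the disc 135 mm from the axis, midway between nests 2 and 3
- post_3 (a point): centre of the top of upright black handle post 3 for turning the table: 16 mm diameter, 56 mm tall, 95 mm above the bench, on the disc 135 mm from the axis, midway between nests 3 and 0
- load_point (a point): fixed point on the stage: where the centre of a nest's top face comes at the loading position, the detent nearest the robot (a black mark on the stage's front edge). Axes of the stage: x points from here over the table's axis (85 mm on) to the lens
- lens_point (a point): fixed point straight under the lens, across the disc from the loading position: where the centre of a nest's top face comes at that detent. The ring light's underside is 76 mm above it; a nest here cannot be reached from above
- optics: white optical head with black ring light (68 mm diameter) overhanging the far side of the table, 125 to 250 mm above the bench, carried by a dark column at the far left corner of the stage. Origin: on the table's axis at bench height; x as load_point
- ring_gauge: bystander: steel disc gauge, 60 mm diameter, 25 mm tall. Origin: underside
- tape_roll: bystander: roll of clear tape, 84 mm diameter, 24 mm tall. Origin: underside
- cleaner: bystander: white bottle, 52 mm diameter, 140 mm tall. Origin: underside
- mug: bystander: white mug, 80 mm diameter, 90 mm tall. Origin: underside
- caliper: bystander: caliper, 200 mm long, lying flat. Origin: underside
- gauge_case: bystander: wooden case 110 x 170 x 35 mm. Origin: underside
- brush: bystander: small brush lying flat. Origin: underside
There are look-alikes about, which are no part of the job. What is shaped like the cover_b but pink is not meant.

How it is judged:
By the outcome, as a careful person would: the job done as asked, in the order asked, and still so for the second after the job is handed in, with the robot touching nothing.
Of cover_a, cover_b, cover_c only 2 to 3 are there at a start; the rules pass over those that are not, and their reading is None.
At some moment in a run one of cover_a, cover_b, cover_c may be knocked a few centimetres aside while the robot is not near it.
Once in a run the grip may slacken for a moment while it holds something.
It also fails if it takes over 210 s, if anything falls off the work surface, if the arm or the gripper's body presses on something with over 40 N, if the wrist force passes 120 N, or if a joint passes its speed limit or range.

## Working session

There is one attempt and no reset: what is moved stays moved. The work goes in short steps, Python scripts to look and compute and a shell command to move; the robot and the scene stay as the last step left them, time stands still between calls to the robot, and variables do not carry over. Pictures are saved under pics/ and viewed, at most 15 in all, crops included, and the job is handed in when it is done.

```bash
ls; mkdir -p pics
cat > h.py <<'E'
import numpy as np, cv2
from scipy.spatial.transform import Rotation as R
from bench import read_state, cams, workorder
def shot(n,f):
    c=cams.camera(n); cv2.imwrite('pics/'+f+'.png',c['img'])
    np.savez('pics/'+f+'.npz',img=c['img'],K=c['K'],xyz=c['xyz'],att=c['attitude']); return c
def ray(f,u,v,z):
    c=np.load('pics/'+f+'.npz'); q=c['att']; M=R.from_quat(q).as_matrix() if q.size==4 else q
    d=M@np.linalg.inv(c['K'])@[u,v,1]; p=c['xyz']; return p+d*(z-p[2])/d[2]
def proj(f,P):
    c=np.load('pics/'+f+'.npz'); q=c['att']; M=R.from_quat(q).as_matrix() if q.size==4 else q
    x=c['K']@(M.T@(np.array(P)-c['xyz'])); return x[:2]/x[2]
def crop(f,g,u0,v0,u1,v1,s):
    im=np.load('pics/'+f+'.npz')['img'][v0:v1,u0:u1]
    cv2.imwrite('pics/'+g+'.png',cv2.resize(im,None,fx=s,fy=s,interpolation=cv2.INTER_CUBIC))
E
python3 - <<'E'
from h import *
for n in('top','scene'):
    c=shot(n,n+'0'); print(n,c['K'],c['xyz'],c['attitude'])
s=read_state(); print(s)
for n in('top','scene'):
    im=cv2.imread(f'pics/{n}0.png'); cv2.imwrite(f'pics/{n}0b.png',cv2.resize(im,(800,600),interpolation=cv2.INTER_CUBIC))
E
```

```text
pics
top [[416.88945056   0.         251.96544018]
 [  0.         416.88945056 190.01372683]
 [  0.           0.           1.        ]] [0.24122566 0.0228893  1.41470929] [ 0.71941779 -0.68696369  0.07268003 -0.07236406]
scene [[446.10540687   0.         251.59158394]
 [  0.         446.10540687 196.30948255]
 [  0.           0.           1.        ]] [ 1.03734882 -0.72871944  1.0759726 ] [ 0.88984105  0.27539215 -0.10691619 -0.34772258]
{'time': 0.1, 'joint_positions': array([ 1.10540179,  0.33278198, -0.06470519,  1.46088508,  0.02159053,
        1.34988101, -0.08848968]), 'joint_vel': array([-1.11278916e-03, -1.31777360e-03, -3.26271739e-04, -1.69190471e-03,
       -3.70021639e-04,  4.02476897e-04, -4.58732269e-05]), 'joint_torque': array([ 2.38661989e-03, -6.24544001e+01,  2.52706261e-02, -3.90715671e+01,
       -6.14131009e-02,  3.66107316e-02,  3.49390268e-05]), 'ee_pos': array([ 0.26764236, -0.56440349,  0.22183693]), 'eef_rot': array([ 9.75587760e-01,  2.19609029e-01, -1.61205570e-04, -6.09233013e-04]), 'ft_force': array([-0.23232434, -0.63524046,  0.60345108]), 'torque': array([ 0.03548166,  0.04454526, -0.03819958]), 'grip_force': 0.0, 'width': 0.08699388191486968}
```

View pics/top0b.png

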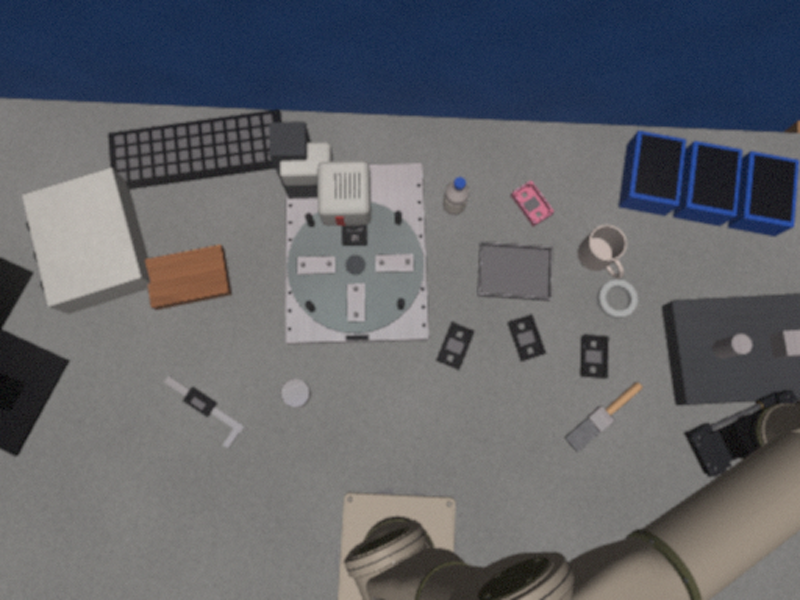

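View pics/scene0b.png

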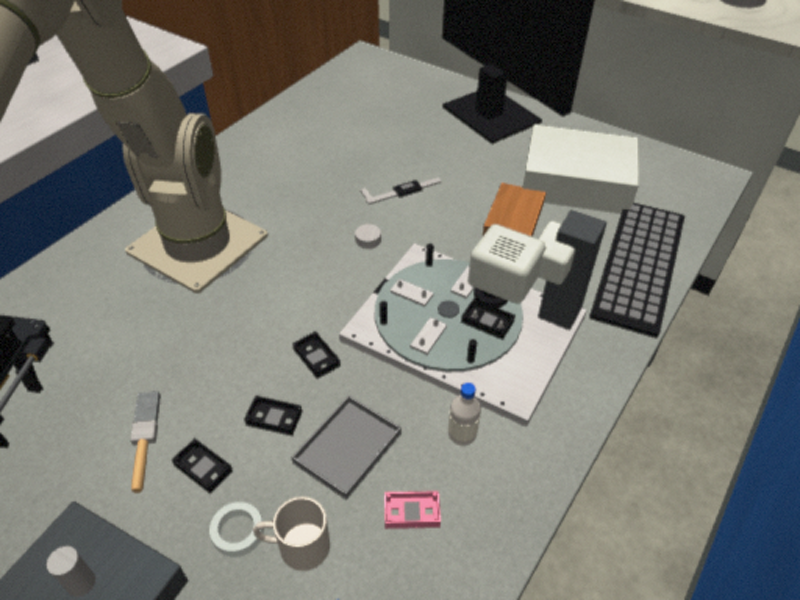

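The top view shows the stage at about (355,264) of 800x600. Three waiting covers lie at (456,345), (526,338) and (594,356), the tray is at (515,270), and the pink look-alike is at (532,203). The measured cover sits under the lens at the far side. Next I'll look at enlarged crops.

Run:
```python
from h import *
crop('top0','c1',175,100,285,225,4.5)
crop('top0','c2',270,145,420,245,5)
for n,u,v,z in [('hub',355,264,.04),('trayTL',478,243,.022),('trayBR',551,299,.022),('mark',357,338,.03),('pink',532,203,.01)]:
    print(n,ray('top0',u/1.5625,v/1.5625,z).round(3))
im=cv2.imread('pics/top0.png'); g=im.max(2); m=(g<55).astype(np.uint8); m=cv2.morphologyEx(m,cv2.MORPH_CLOSE,np.ones((7,7)))
for c in cv2.findContours(m,cv2.RETR_EXTERNAL,cv2.CHAIN_APPROX_NONE)[0]:
    r=cv2.minAreaRect(c)
    if 20<cv2.contourArea(c)<1200: 
        b=cv2.boxPoints(r); P=np.array([ray('top0',*p,.018) for p in b]); e=P[1]-P[0],P[2]-P[1]; l=max(e,key=np.linalg.norm)
        print(np.round(r[0],1),P.mean(0).round(4),[round(np.linalg.norm(x),3) for x in e],round(np.degrees(np.arctan2(l[1],l[0]))%180,1))
```

```text
hub [0.597 0.116 0.04 ]
trayTL [ 0.662 -0.153  0.022]
trayBR [ 0.543 -0.315  0.022]
mark [0.436 0.103 0.03 ]
pink [ 0.766 -0.275  0.01 ]
[242.8 341.6] [0.0391 0.0354 0.018 ] [np.float64(0.138), np.float64(0.038)] 118.1
[127.5 256.7] [0.2881 0.4298 0.018 ] [np.float64(0.03), np.float64(0.058)] 60.2
[380.  227.5] [ 0.4239 -0.4072  0.018 ] [np.float64(0.054), np.float64(0.085)] 178.8
[290.9 220.9] [ 0.4324 -0.1072  0.018 ] [np.float64(0.086), np.float64(0.049)] 160.2
[336.5 215.9] [ 0.4567 -0.2607  0.018 ] [np.float64(0.053), np.float64(0.086)] 19.6
[431.2 226.2] [ 0.4378 -0.5799  0.018 ] [np.float64(0.023), np.float64(0.217)] 5.7
[226.5 150.5] [0.6689 0.1242 0.018 ] [np.float64(0.045), np.float64(0.04)] 92.7
[192.2 121.8] [0.769  0.2517 0.018 ] [np.float64(0.064), np.float64(0.022)] 98.2
[494.1 120. ] [ 0.8273 -0.82    0.018 ] [np.float64(0.146), np.float64(0.09)] 171.4
[457.6 113.4] [ 0.8462 -0.6912  0.018 ] [np.float64(0.144), np.float64(0.09)] 171.3
[421.1 106.5] [ 0.8662 -0.562   0.018 ] [np.float64(0.143), np.float64(0.089)] 171.6
```

View pics/c1.png

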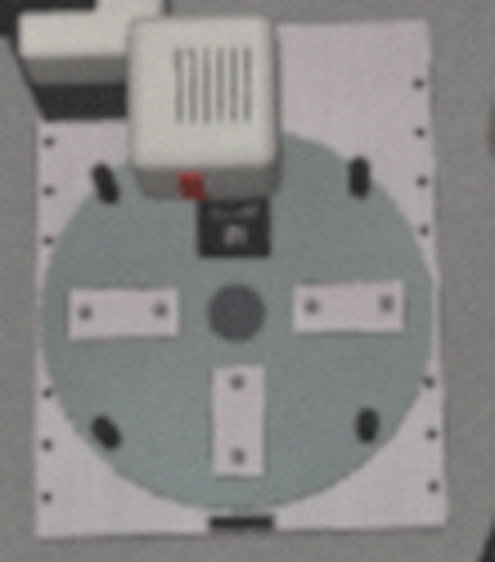

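View pics/c2.png

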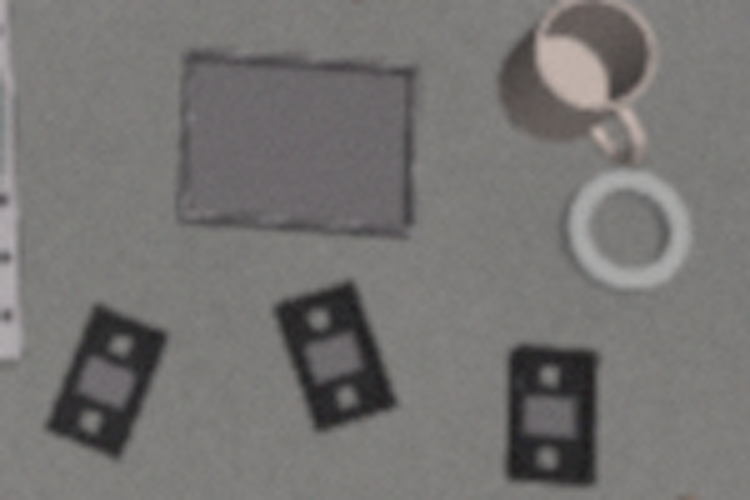

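The first crop shows the hub at (236,312) and the pad centres at (124,314), (348,307) and (238,420). The peg tops are at (237,382) and (237,456). The second crop shows the tray corners at (187,52), (414,68), (408,236) and (180,222), with all three covers open side up.

```bash
cat >> h.py <<'E'
def tool(q=None):
    s=read_state(); return np.array(s['ee_pos']),R.from_quat(s['eef_rot']).as_matrix()
def go(x,y,z,ang=None):
    """print shift to target in tool units (200mm) ; ang = wanted world direction (deg) of tool y mod 180"""
    p,M=tool(); d=M.T@(np.array([x,y,z])-p); ty=np.degrees(np.arctan2(M[1,1],M[0,1]))
    s='pos %s  shift/0.2 %s  toolY %.2f'%(p.round(4),(d/.2).round(3),ty)
    if ang is not None:
        a=(ang-ty+90)%180-90; s+='  yaw about tool z %.2f deg = %.3f'%(-a,-a/90)
    print(s)
E
python3 - <<'E'
from h import *
from scipy.optimize import least_squares
f=lambda u,v,z,s=4.5,o=(175,100):ray('top0',o[0]+(u+.5)/s-.5,o[1]+(v+.5)/s-.5,z)
obs=[((0,0),(236,312),.039),((-85,0),(238,420),.049),((0,85),(124,314),.049),((0,-85),(348,307),.049),((-57,0),(237,382),.067),((-113,0),(237,456),.067),((0,-57),(311,306),.067),((0,-113),(386,303),.067),((0,113),(85,313),.067),((0,57),(160,310),.067),((-163,0),(241,522),.03)]
A=np.array([o[0] for o in obs])/1e3; B=np.array([f(*o[1],o[2])[:2] for o in obs])
rot=lambda t:np.array([[np.cos(t),-np.sin(t)],[np.sin(t),np.cos(t)]])
fun=lambda p:(A[:-1]@rot(p[2]).T+p[:2]-B[:-1]).ravel()
r=least_squares(fun,[.59,.11,0]); print('axis',r.x.round(4),np.degrees(r.x[2]),(r.fun.reshape(-1,2)*1e3).round(1).tolist()); print('mark',B[-1])
print('load',r.x[:2]+rot(r.x[2])@[-.085,0])
g=lambda u,v,z:f(u,v,z,5,(270,145))
T=[g(*c,.022) for c in((187,52),(414,68),(408,236),(180,222))]; T=np.array(T);print('tray',T.mean(0),[np.linalg.norm(T[i]-T[i-1]).round(3) for i in range(4)],T.round(3).tolist())
for n,h1,h2 in(('A',(119,345),(91,421)),('B',(318,317),(346,397)),('C',(548,375),(547,458))):
    a,b=g(*h1,.005),g(*h2,.005); d=a-b; print(n,((a+b)/2).round(4),np.linalg.norm(d).round(4),np.degrees(np.arctan2(d[1],d[0])).round(1))
go(.43,-.107,.25,70)
E
```

```text
axis [0.5945 0.1161 0.0776] 4.446173489506393 [[-2.6, -0.9], [-2.2, -0.5], [-1.1, 0.6], [-1.3, -1.1], [0.8, 0.4], [0.2, -0.7], [1.8, -0.5], [1.3, -0.8], [1.9, 2.0], [1.3, 1.5]]
mark [0.43857659 0.10454375]
load [0.50978053 0.10948552]
tray [ 0.6023844  -0.23359107  0.022     ] [np.float64(0.121), np.float64(0.158), np.float64(0.119), np.float64(0.156)] [[0.665, -0.156, 0.022], [0.66, -0.314, 0.022], [0.541, -0.31, 0.022], [0.544, -0.154, 0.022]]
A [ 0.4329 -0.1073  0.005 ] 0.0558 -18.5
B [ 0.458  -0.2616  0.005 ] 0.0576 19.6
C [ 0.424  -0.4082  0.005 ] 0.0567 -1.6
pos [ 0.2676 -0.5644  0.2218]  shift/0.2 [ 1.713 -1.719 -0.139]  toolY -64.63  yaw about tool z 45.37 deg = 0.504
```

The geometry agrees with the given sizes: the axis is at (0.595, 0.116) and the stage is turned about 4.3°. First I'll turn the tool.

```bash
python3 -m crank '0 0 0 0.08 -0.2;0 0 0 0.08 -0.2;0 0 0 0.074 -0.2;0 0 0 0 -0.2' 10
python3 - <<'E'
from h import *
go(.4927,.204,.2,94.3)
E
```

```text
time: 0.5
ee_pos: [0.2678, -0.5645, 0.2221]
eef_rot: [0.999, 0.037, -0.0, -0.0]
ft_force: [-0.0, 0.1, -0.1]
width: 0.0629
grip_force: 0.0
pos [ 0.2678 -0.5645  0.2221]  shift/0.2 [ 1.404 -3.75   0.112]  toolY -85.79  yaw about tool z -0.09 deg = -0.001
```

```bash
python3 -m crank '0.08 -0.21 0 0 -0.2;0.08 -0.21 0 0 -0.2;0.08 -0.21 0 0 -0.2;0.08 -0.21 0 0 -0.2;0.08 -0.21 0 0 -0.2;0.08 -0.21 0 0 -0.2;0.08 -0.21 0 0 -0.2;0.08 -0.21 0 0 -0.2;0.08 -0.21 0 0 -0.2'
python3 - <<'E'
from h import *
go(.4927,.204,.2,94.3)
E
```

```text
time: 1.4
ee_pos: [0.383, -0.1752, 0.2226]
eef_rot: [0.999, 0.04, 0.0, 0.0]
ft_force: [0.8, 0.2, 0.0]
width: 0.0347
grip_force: 0.0
pos [ 0.383  -0.1752  0.2226]  shift/0.2 [ 0.696 -1.847  0.112]  toolY -85.46  yaw about tool z 0.24 deg = 0.003
```

```bash
python3 -m crank '0.08 -0.21 0 0 -0.2;0.08 -0.21 0 0 -0.2;0.08 -0.21 0 0 -0.2;0.08 -0.21 0 0 -0.2;0.08 -0.21 0 0 -0.2;0.08 -0.21 0 0 -0.2;0.08 -0.21 0 0 -0.2;0.08 -0.21 0 0 -0.2;0.056 -0.167 0.112 0 -0.2;0 0 0 0 -0.2'
python3 - <<'E'
from h import *
go(.4927,.204,.055,94.3)
shot('top','top1'); shot('scene','scene1'); print(proj('top1',[.4927,.204,.095]),proj('scene1',[.4927,.204,.095]),proj('scene1',[*tool()[0]]))
c=proj('scene1',[.4927,.204,.12]).astype(int); crop('scene1','c3',c[0]-60,c[1]-60,c[0]+60,c[1]+60,5)
E
```

```text
time: 2.4
ee_pos: [0.4923, 0.2065, 0.1975]
eef_rot: [0.999, 0.043, -0.002, -0.001]
ft_force: [-1.2, -0.4, -0.3]
width: 0.0351
grip_force: 0.0
pos [0.4923 0.2065 0.1975]  shift/0.2 [0.004 0.014 0.712]  toolY -85.11  yaw about tool z 0.59 deg = 0.007
[197.29528215 194.66542952] [274.85164858 157.18496293] [276.11236194 132.42086953]
```

View pics/c3.png

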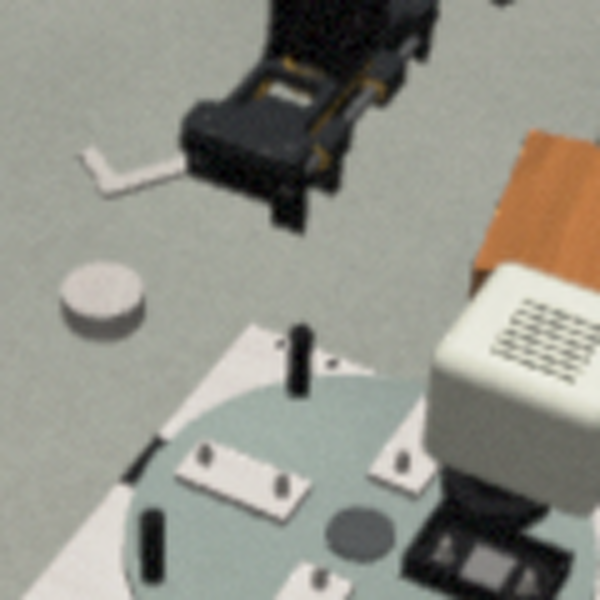

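The post top, at crop (300,330), is where it was predicted and the fingers are above it. I'll lower, close to 22 mm around the post and sweep.

```bash
python3 -m crank '0 0.012 0.237 0.004 -0.2;0 0 0.237 0 -0.2;0 0 0.237 0 -0.2;0 0 0 0 -0.5;0 0 0 0 -0.5;0 0 0 0 -0.5'
python3 - <<'E'
from h import *
# arc waypoints relative to axis, tool units
p,M=tool(); ax=np.array([.5945,.1161]); d=p[:2]-ax; print(p,np.linalg.norm(d),np.degrees(np.arctan2(d[1],d[0])))
a=np.radians(139.3+np.linspace(0,90,11)); P=np.c_[ax[0]+.135*np.cos(a),ax[1]+.135*np.sin(a),0*a]
print((np.diff(P,axis=0)@M/.2).round(3)); go(*P[0][:2],.055,94.3)
E
```

```text
time: 3.1
ee_pos: [0.4951, 0.2007, 0.0608]
eef_rot: [0.999, 0.035, 0.001, -0.001]
ft_force: [-2.6, 6.4, -3.4]
width: 0.0237
grip_force: 3.1
[0.49514998 0.2007277  0.06081741] 0.13050775258465036 139.57519010683143
[[-0.068  0.081 -0.   ]
 [-0.055  0.091 -0.   ]
 [-0.04   0.098 -0.   ]
 [-0.024  0.103 -0.   ]
 [-0.008  0.106 -0.   ]
 [ 0.009  0.106 -0.   ]
 [ 0.025  0.103 -0.   ]
 [ 0.041  0.098 -0.   ]
 [ 0.056  0.09  -0.   ]
 [ 0.069  0.08   0.   ]]
pos [0.4951 0.2007 0.0608]  shift/0.2 [-0.014 -0.018  0.029]  toolY -85.99  yaw about tool z -0.29 deg = -0.003
```

```bash
python3 -m crank '-0.08 0.063 0 0 -0.5;-0.055 0.091 0 0 -0.5;-0.04 0.098 0 0 -0.5;-0.024 0.103 0 0 -0.5;-0.008 0.106 0 0 -0.5;0.009 0.106 0 0 -0.5;0.025 0.103 0 0 -0.5;0.041 0.098 0 0 -0.5;0.056 0.09 0 0 -0.5;0.069 0.08 0 0 -0.5'
python3 - <<'E'
from h import *
go(.507,.0137,.06,94.3)
E
python3 -m crank '0 0 0 0 -0.5;0 0 0 0 -0.2;0 0 0 0 -0.2'
python3 - <<'E'
from h import *
go(.507,.0137,.06,94.3)
E
```

```text
time: 4.1
ee_pos: [0.5078, 0.0109, 0.0616]
eef_rot: [0.999, 0.034, 0.002, 0.001]
ft_force: [-1.9, 5.7, -0.6]
width: 0.0222
grip_force: 3.4
pos [0.5078 0.0109 0.0616]  shift/0.2 [-0.003 -0.014  0.008]  toolY -86.06  yaw about tool z -0.36 deg = -0.004
time: 4.4
ee_pos: [0.5059, 0.0129, 0.0592]
eef_rot: [0.999, 0.035, 0.001, 0.0]
ft_force: [-1.2, 0.1, 0.3]
width: 0.0303
grip_force: 0.0
pos [0.5059 0.0129 0.0592]  shift/0.2 [ 0.006 -0.003 -0.004]  toolY -85.98  yaw about tool z -0.28 deg = -0.003
```

```bash
python3 -m crank '0 0 -0.23 0 -0.2;0 0 -0.23 0 -0.2;0 -0.239 0 0 -0.2;0 -0.239 0 0 -0.2;0 -0.239 0 0 -0.2;0 -0.239 0 0 -0.2;0 0 0 0 -0.2'
python3 - <<'E'
from h import *
go(.4927,.204,.06,94.3)
shot('top','top2');crop('top2','c4',175,100,285,225,4.5)
E
```

```text
time: 5.1
ee_pos: [0.4896, 0.2113, 0.1511]
eef_rot: [0.999, 0.04, 0.0, -0.002]
ft_force: [-0.7, -0.8, 0.9]
width: 0.0349
grip_force: 0.0
pos [0.4896 0.2113 0.1511]  shift/0.2 [0.012 0.039 0.455]  toolY -85.41  yaw about tool z 0.29 deg = 0.003
```

View pics/c4.png

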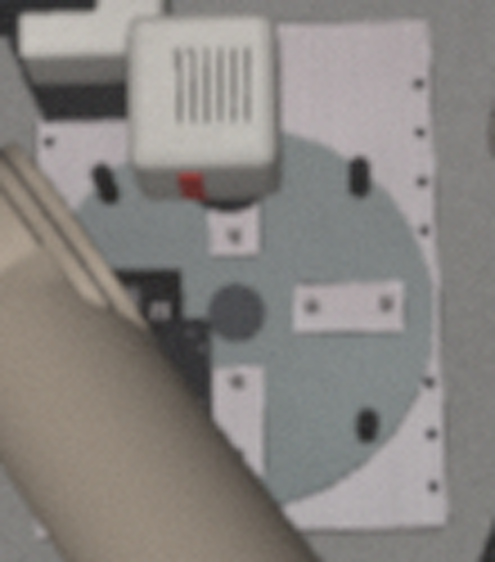

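The table has turned 90° and the cover is now on the left nest. I'll repeat the sweep.

```bash
python3 -m crank '0 0 0 0 -0.2'
python3 - <<'E'
from h import *
go(.4927,.204,.06,94.3)
E
```

```text
time: 5.25
ee_pos: [0.4921, 0.203, 0.1501]
eef_rot: [0.999, 0.035, 0.0, 0.0]
ft_force: [0.8, -0.7, -0.2]
width: 0.0346
grip_force: 0.0
pos [0.4921 0.203  0.1501]  shift/0.2 [ 0.003 -0.005  0.45 ]  toolY -85.97  yaw about tool z -0.27 deg = -0.003
```

```bash
python3 -m crank '0 0 0.225 0 -0.2;0 0 0.225 0 -0.2;0 0 0 0 -0.5;0 0 0 0 -0.5;0 0 0 0 -0.5' && python3 -m crank '-0.068 0.081 0 0 -0.5;-0.055 0.091 0 0 -0.5;-0.04 0.098 0 0 -0.5;-0.024 0.103 0 0 -0.5;-0.008 0.106 0 0 -0.5;0.009 0.106 0 0 -0.5;0.025 0.103 0 0 -0.5;0.041 0.098 0 0 -0.5;0.056 0.09 0 0 -0.5;0.069 0.08 0 0 -0.5' && python3 -m crank '0 0 0 0 -0.5;0 0 0 0 -0.2;0 0 0 0 -0.2;0 0 -0.23 0 0;0 0 -0.23 0 0.3;0 0 -0.2 0 0.6;0 0 0 0 0.9;0 0 0 0 0.9'
python3 - <<'E'
from h import *
go(.5098,.1095,.06,94.3)
shot('top','top3');crop('top3','c5',175,100,285,225,4.5)
E
```

```text
time: 5.75
ee_pos: [0.494, 0.2031, 0.0624]
eef_rot: [0.999, 0.034, 0.002, -0.0]
ft_force: [1.2, -0.3, 0.9]
width: 0.0236
grip_force: 0.0
time: 6.75
ee_pos: [0.5081, 0.0116, 0.0623]
eef_rot: [0.999, 0.034, 0.001, 0.0]
ft_force: [-0.5, 4.4, -0.2]
width: 0.0217
grip_force: 2.5
time: 7.55
ee_pos: [0.5068, 0.0129, 0.1927]
eef_rot: [0.999, 0.035, 0.001, 0.001]
ft_force: [-0.7, -0.3, -1.2]
width: 0.067
grip_force: 0.0
pos [0.5068 0.0129 0.1927]  shift/0.2 [ 0.048 -0.481  0.663]  toolY -85.99  yaw about tool z -0.29 deg = -0.003
```

View pics/c5.png

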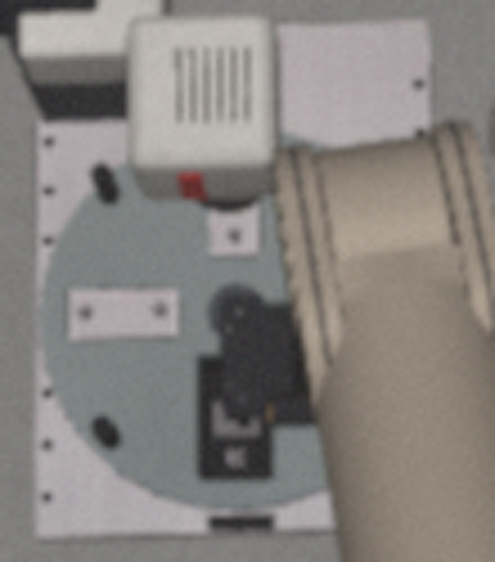

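The measured cover is now at the loading position, spanning crop columns 199–271 and rows 355–478.

```bash
python3 - <<'E'
from h import *
f=lambda u,v,z:ray('top3',175+(u+.5)/4.5-.5,100+(v+.5)/4.5-.5,z)
print(f(199,478,.071),f(271,478,.071),f(199,355,.071))
E
python3 -m crank '0.024 -0.24 0 -0.003 0.9;0.024 -0.241 0 0 0.9;0 0 0 0 0.9;0 0 0 0 0.9'
python3 - <<'E'
from h import *
go(.5098,.1095,.046,94.3)
E
```

```text
[0.46347108 0.13440318 0.071     ] [0.46589827 0.0822259  0.071     ] [0.55500109 0.14006851 0.071     ]
time: 8.0
ee_pos: [0.5082, 0.1103, 0.1905]
eef_rot: [0.999, 0.039, -0.001, -0.0]
ft_force: [0.7, -1.8, -0.4]
width: 0.0821
grip_force: 0.0
pos [0.5082 0.1103 0.1905]  shift/0.2 [0.009 0.005 0.722]  toolY -85.58  yaw about tool z 0.12 deg = 0.001
```

```bash
python3 -m crank '0.008 0 0.2 0 0.9;0 0 0.2 0 0.9;0 0 0.2 0 0.9;0 0 0.12 0 0.9;0 0 0 0 0.5;0 0 0 0 0.1;0 0 0 0 0.1;0 0 0 0 0.1' 30 && python3 -m crank '0 0 0 0 0.1;0 0 0 0 0.1;0 0 0 0 0.1'; python3 -m crank '0 0 -0.03 0 0.1;0 0 -0.05 0 0.1;0 0 -0.1 0 0.1;0 0 -0.2 0 0.1;0 0 -0.2 0 0.1;0 0 0 0 0.1'
python3 - <<'E'
from h import *
go(.6024,-.2336,.16,88.5)
E
```

```text
time: 8.8
ee_pos: [0.5121, 0.109, 0.0494]
eef_rot: [0.999, 0.037, 0.001, 0.0]
ft_force: [0.1, 1.7, 0.4]
width: 0.0588
grip_force: 0.4
time: 9.1
ee_pos: [0.5119, 0.1097, 0.0493]
eef_rot: [0.999, 0.037, 0.001, -0.0]
ft_force: [-1.3, 1.5, 8.4]
width: 0.0541
grip_force: 30.0
time: 9.7
ee_pos: [0.5138, 0.1096, 0.1698]
eef_rot: [0.999, 0.037, 0.004, 0.0]
ft_force: [0.8, 0.4, -1.1]
width: 0.0539
grip_force: 30.0
pos [0.5138 0.1096 0.1698]  shift/0.2 [0.316 1.744 0.053]  toolY -85.79  yaw about tool z 5.71 deg = 0.063
```

```bash
python3 -m crank '0.04 0.218 0 0 0.1;0.04 0.218 0 0 0.1;0.04 0.218 0 0 0.1;0.04 0.218 0 0 0.1;0.04 0.218 0 0 0.1;0.04 0.218 0 0 0.1;0.04 0.218 0 0 0.1;0.036 0.218 0 0 0.1;0 0 0 0.063 0.1;0 0 0 0 0.1'
python3 - <<'E'
from h import *
go(.6024,-.2336,.006,88.5)
shot('top','top4');crop('top4','c6',270,125,420,245,5)
E
```

```text
time: 10.7
ee_pos: [0.5992, -0.2357, 0.1635]
eef_rot: [1.0, -0.015, -0.0, -0.0]
ft_force: [-0.3, 1.4, -1.0]
width: 0.0537
grip_force: 30.0
pos [ 0.5992 -0.2357  0.1635]  shift/0.2 [ 0.016 -0.011  0.788]  toolY -91.69  yaw about tool z -0.19 deg = -0.002
```

View pics/c6.png

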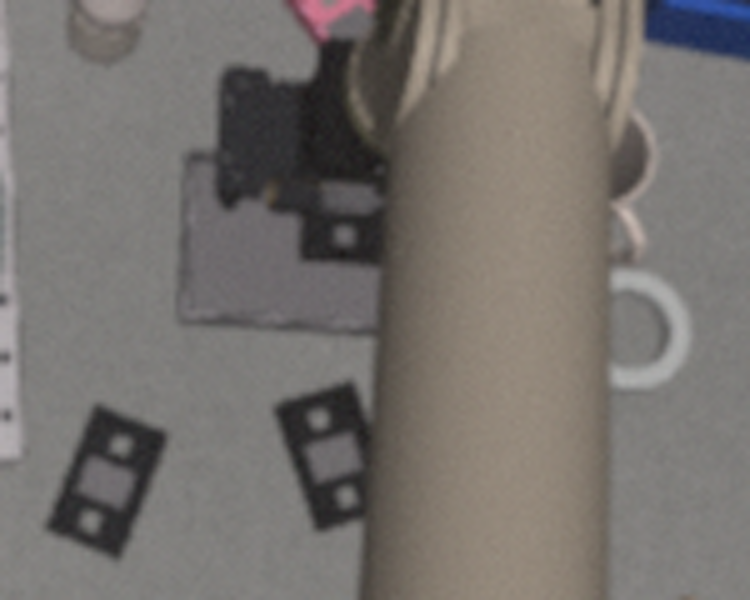

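The cover is held level above the tray, and covers A and B haven't moved. Lowering.

```bash
python3 -m crank '0.012 -0.005 0.2 0 0.1;0 0 0.2 0 0.1;0 0 0.2 0 0.1;0 0 0.06 0 0.1;0 0 0 0 0.1;0 0 0 0 0.1'
python3 - <<'E'
from h import *
go(.6024,-.2336,.006,88.5)
E
```

```text
time: 11.35
ee_pos: [0.6035, -0.2329, 0.0341]
eef_rot: [1.0, -0.012, 0.001, 0.0]
ft_force: [-0.6, -0.4, -0.8]
width: 0.0539
grip_force: 30.0
pos [ 0.6035 -0.2329  0.0341]  shift/0.2 [-0.006  0.003  0.141]  toolY -91.36  yaw about tool z 0.14 deg = 0.002
```

```bash
python3 -m crank '0 0 0.06 0 0.1;0 0 0.05 0 0.1;0 0 0.025 0 0.1;0 0 0 0 0.1;0 0 0 0 0.1;0 0 0 0 0.5;0 0 0 0 0.5;0 0 0 0 0.5'; python3 -m crank '0 0 -0.05 0 0.5;0 0 -0.2 0 0.6;0 0 -0.2 0 0.8;0 0 -0.2 0 0.9;0 0 0 0 0.9'
python3 - <<'E'
from h import *
go(.4329,-.1073,.15,71.5)
E
```

```text
time: 12.15
ee_pos: [0.6023, -0.2333, 0.005]
eef_rot: [1.0, -0.013, 0.0, 0.0]
ft_force: [0.6, 0.6, -1.2]
width: 0.064
grip_force: 0.0
time: 12.65
ee_pos: [0.6054, -0.2338, 0.1423]
eef_rot: [1.0, -0.013, 0.005, 0.002]
ft_force: [0.2, -0.3, 0.8]
width: 0.0811
grip_force: 0.0
pos [ 0.6054 -0.2338  0.1423]  shift/0.2 [-0.878 -0.61  -0.049]  toolY -91.45  yaw about tool z 17.05 deg = 0.189
```

```bash
python3 -m crank '-0.176 -0.122 0 0 0.9;-0.176 -0.122 0 0 0.9;-0.176 -0.122 0 0 0.9;-0.176 -0.122 0 0 0.9;-0.174 -0.122 0 0 0.9;0 0 0 0.094 0.9;0 0 0 0.094 0.9;0 0 0 0 0.9;0 0 0 0 0.9'
python3 - <<'E'
from h import *
shot('top','top5');crop('top5','c7',270,125,420,245,5)
shot('scene','scene5');crop('scene5','c8',110,190,310,340,4)
go(.4329,-.1073,.002,71.5)
E
```

```text
time: 13.55
ee_pos: [0.4299, -0.1068, 0.1352]
eef_rot: [0.988, -0.157, 0.0, 0.0]
ft_force: [0.3, 0.8, -0.7]
width: 0.0823
grip_force: 0.0
pos [ 0.4298 -0.1068  0.135 ]  shift/0.2 [ 0.015 -0.002  0.665]  toolY -108.17  yaw about tool z 0.33 deg = 0.004
```

View pics/c8.png

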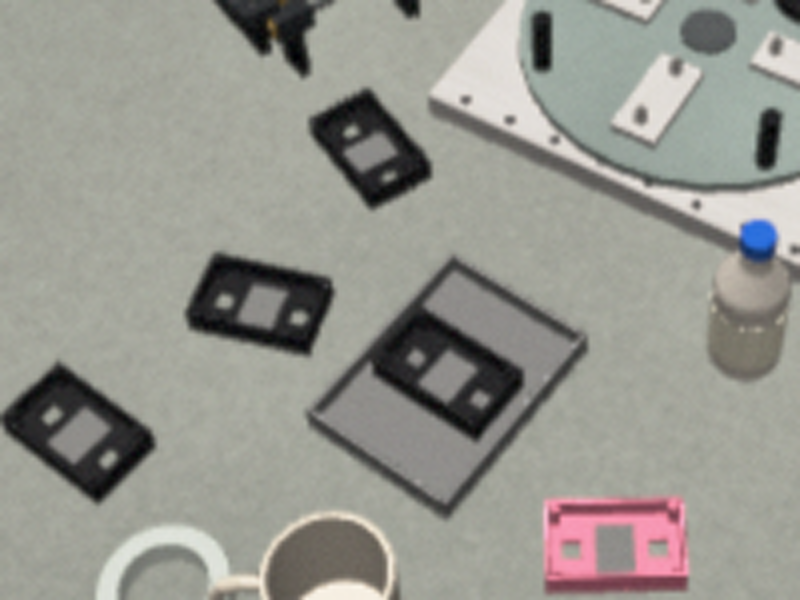

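The measured cover lies flat in the tray around crop (447,377), open side up. Cover A's holes are at crop (351,130) and (389,178). I'll check them against the top view.

Run:
```python
from h import *
f=lambda u,v:ray('scene5',110+u/4,190+v/4,.005)
for h in(((351,130),(389,178)),((225,302),(299,317)),((51,415),(108,459))):
    a,b=f(*h[0]),f(*h[1]); print(((a+b)/2).round(4),np.linalg.norm(a-b).round(4),np.degrees(np.arctan2(*(b-a)[[1,0]])).round(1))
go(.4329,-.1073,.003,71.5)
```

```text
[ 0.4327 -0.1086  0.005 ] 0.057 -20.8
[ 0.4578 -0.2627  0.005 ] 0.0556 21.2
[ 0.4235 -0.4094  0.005 ] 0.0555 -2.4
pos [ 0.4298 -0.1068  0.135 ]  shift/0.2 [ 0.015 -0.002  0.66 ]  toolY -108.17  yaw about tool z 0.33 deg = 0.004
```

```bash
python3 -m crank '0.014 0 0.2 0.008 0.9;0 0 0.2 0 0.9;0 0 0.17 0 0.9;0 0 0.08 0 0.9;0 0 0 0 0.5;0 0 0 0 0.1;0 0 0 0 0.1;0 0 0 0 0.1;0 0 0 0 0.1;0 0 0 0 0.1'
python3 - <<'E'
from h import *
go(.4329,-.108,.003,71.5)
E
python3 -m crank '0 0 -0.03 0 0.1;0 0 -0.2 0 0.1;0 0 -0.2 0 0.1;0 0 -0.2 0 0.1;0 0 -0.1 0 0.1;0 0 0 0 0.1'
python3 - <<'E'
from h import *
go(.5098,.1095,.1,94.3)
E
```

```text
time: 14.65
ee_pos: [0.433, -0.108, 0.0058]
eef_rot: [0.986, -0.166, 0.001, 0.0]
ft_force: [-1.3, 0.9, 7.2]
width: 0.0536
grip_force: 30.0
pos [ 0.433  -0.108   0.0058]  shift/0.2 [-0.001  0.     0.014]  toolY -109.09  yaw about tool z -0.59 deg = -0.007
time: 15.25
ee_pos: [0.434, -0.1081, 0.1541]
eef_rot: [0.986, -0.166, 0.003, 0.001]
ft_force: [0.3, -0.4, -1.3]
width: 0.0536
grip_force: 30.0
pos [ 0.434  -0.1081  0.1541]  shift/0.2 [ 1.000e-03 -1.153e+00  2.690e-01]  toolY -109.09  yaw about tool z -23.39 deg = -0.260
```

```bash
python3 -m crank '0 -0.2 0 0 0.1;0 -0.2 0 0 0.1;0 -0.2 0 0 0.1;0 -0.2 0 0 0.1;0 -0.2 0 0 0.1;0 -0.153 0 0 0.1;0 0 0 -0.087 0.1;0 0 0 -0.087 0.1;0 0 0 -0.086 0.1;0 0 0 0 0.1' && python3 -m crank '0 0 0 0 0.1;0 0 0 0 0.1' >/dev/null
python3 - <<'E'
from h import *
go(.510,.110,.08,94.3); shot('top','top6'); shot('scene','scene6'); crop('scene6','c9',230,130,350,220,6)
E
```

```text
time: 16.25
ee_pos: [0.5071, 0.1102, 0.1499]
eef_rot: [0.999, 0.039, -0.001, -0.0]
ft_force: [0.3, -0.0, -0.6]
width: 0.0536
grip_force: 30.0
pos [0.5076 0.1101 0.1506]  shift/0.2 [0.012 0.001 0.353]  toolY -85.87  yaw about tool z -0.17 deg = -0.002
```

View pics/c9.png

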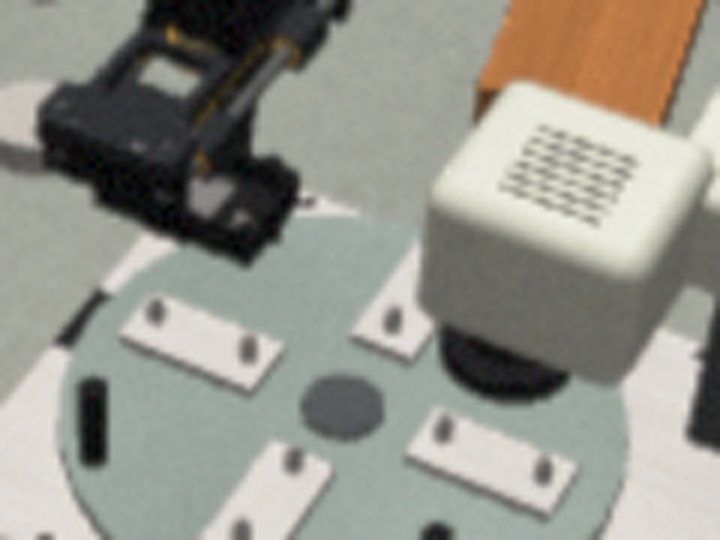

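Cover A is held level. The front pad's corners are at crop (163,293), (284,347), (250,390) and (121,333), and the peg tops are at (156,303) and (248,342).

Run:
```python
from h import *
f=lambda u,v,z:ray('scene6',230+(u+.5)/6-.5,130+(v+.5)/6-.5,z)
C=[f(*p,.049) for p in((163,293),(284,347),(250,390),(121,333))]; print(np.mean(C,0))
a,b=f(156,303,.067),f(248,342,.067); print((a+b)/2,np.linalg.norm(a-b),np.degrees(np.arctan2(*(b-a)[[1,0]])))
```

```text
[0.51119717 0.11091835 0.049     ]
[0.512179   0.10648528 0.067     ] 0.05586794492671633 3.5100299338467624
```

```bash
python3 -m crank '0.017 0.002 0.2 0 0.1;0 0 0.173 0 0.1;0 0 0 0 0.1;0 0 0 0 0.1;0 0 0 0 0.1'
python3 - <<'E'
from h import *
go(.511,.1097,.0548,94)
E
```

```text
time: 17.05
ee_pos: [0.5123, 0.1105, 0.0783]
eef_rot: [0.999, 0.037, 0.001, -0.0]
ft_force: [1.0, -0.0, -0.8]
width: 0.0538
grip_force: 30.0
pos [0.5123 0.1105 0.0783]  shift/0.2 [-0.007  0.004  0.117]  toolY -85.70  yaw about tool z 0.30 deg = 0.003
```

```bash
python3 -m crank '-0.005 0.003 0.02 0 0.1;0 0 0.03 0 0.1;0 0 0.02 0 0.1;0 0 0 0 0.1'; python3 -m crank '0 0 0.02 0 0.1;0 0 0.02 0 0.1;0 0 0.01 0 0.1;0 0 0 0 0.1;0 0 0 0 0.1'
```

```text
time: 17.45
ee_pos: [0.5104, 0.1099, 0.062]
eef_rot: [0.999, 0.038, 0.0, -0.0]
ft_force: [3.5, 2.0, -3.9]
width: 0.0537
grip_force: 30.0
time: 17.95
ee_pos: [0.5108, 0.11, 0.0542]
eef_rot: [0.999, 0.038, 0.001, 0.0]
ft_force: [-9.2, 0.0, 26.0]
width: 0.0537
grip_force: 30.0
```

```bash
python3 -m crank '0 0 -0.02 0 0.1;0 0 0 0 0.6;0 0 0 0 0.7;0 0 0 0 0.7;0 0 -0.1 0 0.7;0 0 -0.2 0 0.5;0 0 -0.2 0 0;0 0 -0.05 0 -0.2;0 0 0 0 -0.2;0 0 0 0 -0.2'
python3 - <<'E'
from h import *
go(.4927,.204,.15,94.3); shot('scene','scene7'); crop('scene7','c10',230,130,350,220,6)
E
```

```text
time: 18.95
ee_pos: [0.5098, 0.1088, 0.1651]
eef_rot: [0.999, 0.037, -0.001, 0.0]
ft_force: [0.0, -0.1, -1.0]
width: 0.0419
grip_force: 0.0
pos [0.5098 0.1088 0.1651]  shift/0.2 [-0.049 -0.481  0.075]  toolY -85.72  yaw about tool z -0.02 deg = -0.000
```

View pics/c10.png

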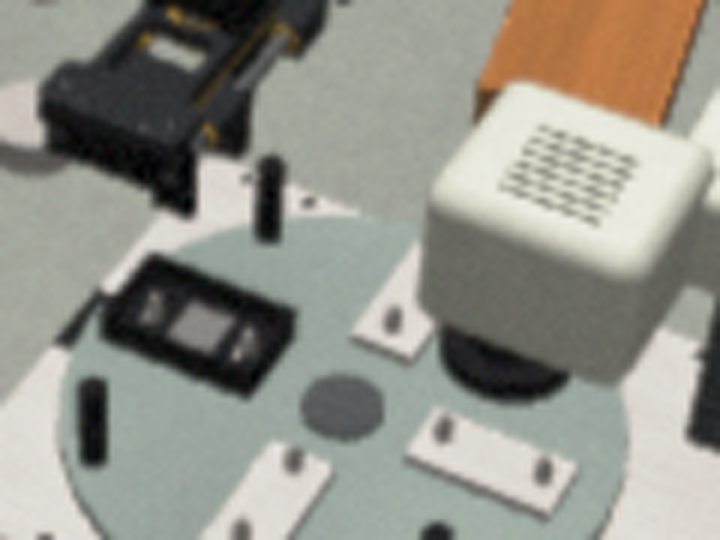

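Cover A is home on its pegs, with both pegs showing through the floor. I'll turn the table another 90° with the same sweep.

```bash
python3 -m crank '-0.024 -0.24 0 0 -0.2;-0.024 -0.241 0.07 0 -0.2;0 0 0 0 -0.2;0 0 0 0 -0.2;0 0 0 0 -0.2'
python3 - <<'E'
from h import *
go(.4927,.204,.06,94.3)
E
```

```text
time: 19.5
ee_pos: [0.4935, 0.2031, 0.1515]
eef_rot: [0.999, 0.037, -0.001, 0.0]
ft_force: [-1.4, 0.2, -0.7]
width: 0.0347
grip_force: 0.0
pos [0.4935 0.2031 0.1515]  shift/0.2 [-0.003 -0.005  0.457]  toolY -85.74  yaw about tool z -0.04 deg = -0.000
```

```bash
python3 -m crank '-0.003 0 0.225 0 -0.2;0 0 0.225 0 -0.2;0 0 0 0 -0.5;0 0 0 0 -0.5;0 0 0 0 -0.5' && python3 -m crank '-0.068 0.081 0 0 -0.5;-0.055 0.091 0 0 -0.5;-0.04 0.098 0 0 -0.5;-0.024 0.103 0 0 -0.5;-0.008 0.106 0 0 -0.5;0.009 0.106 0 0 -0.5;0.025 0.103 0 0 -0.5;0.041 0.098 0 0 -0.5;0.056 0.09 0 0 -0.5;0.069 0.08 0 0 -0.5' && python3 -m crank '0 0 0 0 -0.5;0 0 0 0 -0.2;0 0 0 0 -0.2;0 0 -0.23 0 0;0 0 -0.23 0 0.3;0 0 0 0 0.6;0 0 0 0 0.9;0 0 0 0 0.9'
python3 - <<'E'
from h import *
go(.458,-.262,.15,109.9)
E
```

```text
time: 20.0
ee_pos: [0.4944, 0.2044, 0.0647]
eef_rot: [0.999, 0.037, 0.001, -0.0]
ft_force: [0.2, 0.7, 0.7]
width: 0.0232
grip_force: 0.0
time: 21.0
ee_pos: [0.5099, 0.0124, 0.0641]
eef_rot: [0.999, 0.037, 0.001, 0.0]
ft_force: [-0.7, 3.5, 2.8]
width: 0.0217
grip_force: 1.8
time: 21.8
ee_pos: [0.5075, 0.0138, 0.1537]
eef_rot: [0.999, 0.038, -0.001, 0.0]
ft_force: [0.3, 0.2, -0.3]
width: 0.0669
grip_force: 0.0
pos [0.5075 0.0138 0.1537]  shift/0.2 [-0.351  1.356  0.019]  toolY -85.65  yaw about tool z -15.55 deg = -0.173
```

```bash
python3 -m crank '-0.058 0.226 0 0 0.9;-0.058 0.226 0 0 0.9;-0.059 0.226 0 0 0.9;-0.058 0.226 0 0 0.9;-0.059 0.226 0 0 0.9;-0.059 0.226 0 0 0.9;0 0 0 -0.087 0.9;0 0 0 -0.087 0.9;0 0 0 0 0.9;0 0 0 0 0.9'
python3 - <<'E'
from h import *
shot('scene','scene8');crop('scene8','c11',110,100,370,295,3)
go(.458,-.2622,.004,110)
E
```

```text
time: 22.8
ee_pos: [0.4583, -0.2616, 0.1536]
eef_rot: [0.985, 0.172, -0.0, -0.001]
ft_force: [-1.2, 0.0, 0.2]
width: 0.0823
grip_force: 0.0
pos [ 0.4585 -0.2616  0.1539]  shift/0.2 [-0.003  0.003  0.749]  toolY -70.20  yaw about tool z -0.20 deg = -0.002
```

View pics/c11.png

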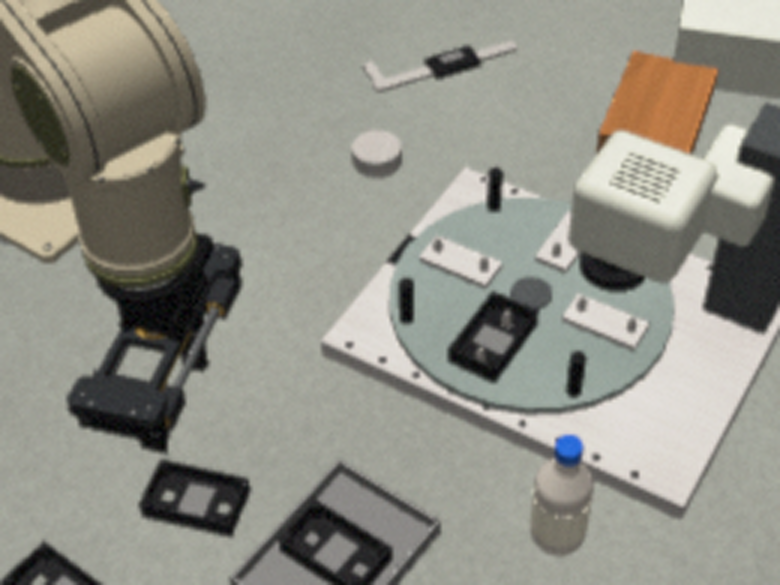

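The table is in its detent with A on the right-hand nest. B is unmoved, with holes at (168,495) and (224,506) in the crop. Grasping B.

```bash
python3 -m crank '-0.003 0.003 0.2 0 0.9;0 0 0.2 0 0.9;0 0 0.2 0 0.9;0 0 0.14 0 0.9;0 0 0 0 0.5;0 0 0 0 0.1;0 0 0 0 0.1;0 0 0 0 0.1;0 0 0 0 0.1;0 0 0 0 0.1' && python3 -m crank '0 0 -0.03 0 0.1;0 0 -0.2 0 0.1;0 0 -0.2 0 0.1;0 0 -0.2 0 0.1;0 0 -0.1 0 0.1;0 0 0 0 0.1'
python3 - <<'E'
from h import *
go(.511,.1097,.15,94)
E
```

```text
time: 23.85
ee_pos: [0.4589, -0.2633, 0.0076]
eef_rot: [0.985, 0.173, 0.0, 0.001]
ft_force: [-1.5, 1.0, 7.2]
width: 0.0538
grip_force: 30.0
time: 24.45
ee_pos: [0.4599, -0.2637, 0.156]
eef_rot: [0.985, 0.173, 0.002, 0.002]
ft_force: [0.8, -0.5, -0.6]
width: 0.0539
grip_force: 30.0
pos [ 0.4599 -0.2637  0.156 ]  shift/0.2 [ 0.877 -1.668  0.024]  toolY -70.04  yaw about tool z 15.96 deg = 0.177
```

```bash
python3 -m crank '0.11 -0.209 0 0 0.1;0.11 -0.209 0 0 0.1;0.11 -0.209 0 0 0.1;0.11 -0.209 0 0 0.1;0.11 -0.208 0 0 0.1;0.11 -0.208 0 0 0.1;0.109 -0.208 0 0 0.1;0.109 -0.208 0 0 0.1;0 0 0 0.088 0.1;0 0 0 0.088 0.1' && python3 -m crank '0 0 0.1 0 0.1;0 0 0.1 0 0.1;0 0 0 0 0.1;0 0 0 0 0.1;0 0 0 0 0.1'
python3 - <<'E'
from h import *
go(.511,.1099,.08,94)
E
```

```text
time: 25.45
ee_pos: [0.5085, 0.1125, 0.1514]
eef_rot: [0.999, 0.035, -0.001, -0.0]
ft_force: [-0.4, -1.0, -1.4]
width: 0.0535
grip_force: 30.0
time: 25.95
ee_pos: [0.5098, 0.1108, 0.1132]
eef_rot: [0.999, 0.036, 0.0, -0.0]
ft_force: [-0.1, 0.2, -0.4]
width: 0.0534
grip_force: 30.0
pos [0.5098 0.1108 0.1132]  shift/0.2 [0.006 0.005 0.166]  toolY -85.87  yaw about tool z 0.13 deg = 0.001
```

```bash
python3 -m crank '0.006 0.004 0.1 0 0.1;0 0 0.066 0 0.1;0 0 0 0 0.1;0 0 0 0 0.1;0 0 0 0 0.1'
python3 - <<'E'
from h import *
go(.511,.1099,.0566,94)
E
```

```text
time: 26.45
ee_pos: [0.5111, 0.1101, 0.0801]
eef_rot: [0.999, 0.036, 0.001, -0.0]
ft_force: [-0.6, 0.7, -0.6]
width: 0.0538
grip_force: 30.0
pos [0.5111 0.1101 0.0801]  shift/0.2 [-0.001  0.001  0.117]  toolY -85.86  yaw about tool z 0.14 deg = 0.002
```

```bash
python3 -m crank '0 0 0.03 0 0.1;0 0 0.03 0 0.1;0 0 0.02 0 0.1;0 0 0 0 0.1'; python3 -m crank '0 0 0.02 0 0.1;0 0 0.015 0 0.1;0 0 0 0 0.1;0 0 0 0 0.1'
```

```text
time: 26.85
ee_pos: [0.5108, 0.1101, 0.0628]
eef_rot: [0.999, 0.036, 0.0, -0.0]
ft_force: [1.8, 1.0, -2.5]
width: 0.0538
grip_force: 30.0
time: 27.25
ee_pos: [0.5109, 0.1101, 0.0566]
eef_rot: [0.999, 0.036, 0.0, 0.0]
ft_force: [-0.8, 1.6, 5.1]
width: 0.0534
grip_force: 30.0
```

```bash
python3 -m crank '0 0 0.01 0 0.1;0 0 0 0 0.1;0 0 0 0 0.1'; python3 -m crank '0 0 -0.01 0 0.1;0 0 0 0 0.6;0 0 0 0 0.7;0 0 0 0 0.7;0 0 -0.1 0 0.7;0 0 -0.2 0 0.5;0 0 -0.17 0 0;0 0 0 0 -0.2;0 0 0 0 -0.2'  && python3 -m crank '-0.024 -0.24 0 0 -0.2;-0.024 -0.241 0 0 -0.2;0 0 0 0 -0.2;0 0 0 0 -0.2;0 0 0 0 -0.2'
python3 - <<'E'
from h import *
go(.4927,.204,.06,94.3); shot('scene','scene9'); crop('scene9','c12',110,100,370,295,3)
E
```

```text
time: 27.55
ee_pos: [0.5111, 0.1102, 0.0563]
eef_rot: [0.999, 0.036, 0.0, 0.001]
ft_force: [-9.9, -2.3, 28.7]
width: 0.0539
grip_force: 30.0
time: 28.45
ee_pos: [0.5109, 0.1096, 0.1503]
eef_rot: [0.999, 0.036, 0.0, 0.0]
ft_force: [0.0, -0.3, 0.7]
width: 0.0496
grip_force: 0.0
time: 28.95
ee_pos: [0.494, 0.2039, 0.1491]
eef_rot: [0.999, 0.035, -0.001, 0.0]
ft_force: [0.8, -0.0, 1.0]
width: 0.035
grip_force: 0.0
pos [0.494  0.2039 0.1491]  shift/0.2 [-0.006 -0.002  0.445]  toolY -85.93  yaw about tool z -0.23 deg = -0.003
```

View pics/c12.png

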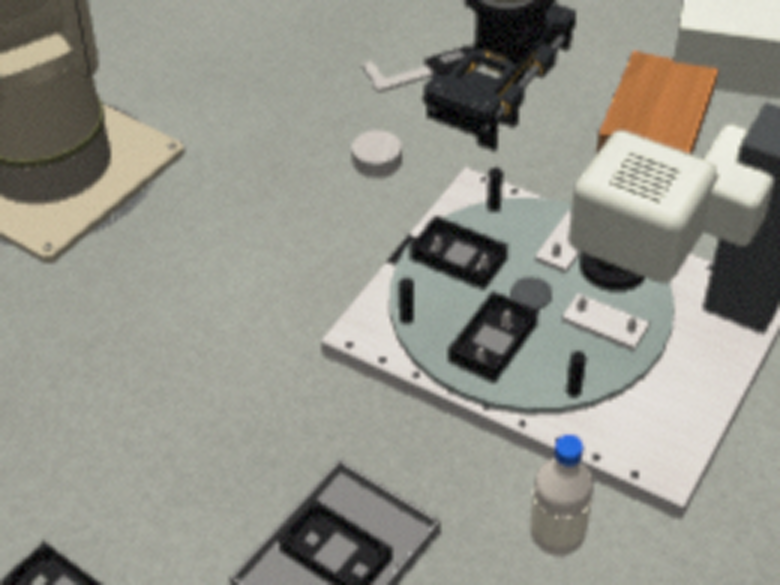

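B is seated and A is on the right-hand nest. Now the last 90° turn, then C.

```bash
python3 -m crank '-0.006 -0.002 0.225 0 -0.2;0 0 0.225 0 -0.2;0 0 0 0 -0.5;0 0 0 0 -0.5;0 0 0 0 -0.5' && python3 -m crank '-0.068 0.081 0 0 -0.5;-0.055 0.091 0 0 -0.5;-0.04 0.098 0 0 -0.5;-0.024 0.103 0 0 -0.5;-0.008 0.106 0 0 -0.5;0.009 0.106 0 0 -0.5;0.025 0.103 0 0 -0.5;0.041 0.098 0 0 -0.5;0.056 0.09 0 0 -0.5;0.069 0.08 0 0 -0.5' && python3 -m crank '0 0 0 0 -0.5;0 0 0 0 -0.2;0 0 0 0 -0.2;0 0 -0.23 0 0;0 0 -0.23 0 0.3;0 0 0 0 0.6;0 0 0 0 0.9;0 0 0 0 0.9'
python3 - <<'E'
from h import *
go(.4237,-.4088,.15,88)
E
```

```text
time: 29.5
ee_pos: [0.4943, 0.2058, 0.0625]
eef_rot: [0.999, 0.036, 0.001, -0.0]
ft_force: [0.2, 0.4, 1.1]
width: 0.0236
grip_force: 0.0
time: 30.5
ee_pos: [0.5093, 0.0137, 0.0619]
eef_rot: [0.999, 0.036, 0.001, 0.0]
ft_force: [0.3, 2.0, 2.7]
width: 0.0219
grip_force: 1.3
time: 31.3
ee_pos: [0.5069, 0.015, 0.1515]
eef_rot: [0.999, 0.036, -0.001, 0.0]
ft_force: [0.2, 1.7, -0.4]
width: 0.0665
grip_force: 0.0
pos [0.5069 0.015  0.1515]  shift/0.2 [-0.569  2.083  0.009]  toolY -85.83  yaw about tool z 6.17 deg = 0.069
```

```bash
python3 -m crank '-0.063 0.231 0 0 0.9;-0.063 0.231 0 0 0.9;-0.063 0.232 0 0 0.9;-0.063 0.232 0 0 0.9;-0.063 0.232 0 0 0.9;-0.063 0.231 0 0 0.9;-0.063 0.231 0 0 0.9;-0.063 0.231 0 0 0.9;-0.065 0.232 0 0 0.9;0 0 0 0.069 0.9' && python3 -m crank '0 0 0 0 0.9;0 0 0 0 0.9;0 0 0 0 0.9'>/dev/null
python3 - <<'E'
from h import *
shot('scene','scene10');crop('scene10','c13',90,100,370,310,2.8)
go(.4237,-.4088,.004,88)
E
```

```text
time: 32.3
ee_pos: [0.4198, -0.4154, 0.1497]
eef_rot: [1.0, -0.023, -0.002, -0.0]
ft_force: [-0.5, 0.8, -0.6]
width: 0.0826
grip_force: 0.0
pos [ 0.4248 -0.4076  0.1522]  shift/0.2 [-0.005  0.007  0.741]  toolY -91.86  yaw about tool z 0.14 deg = 0.002
```

View pics/c13.png

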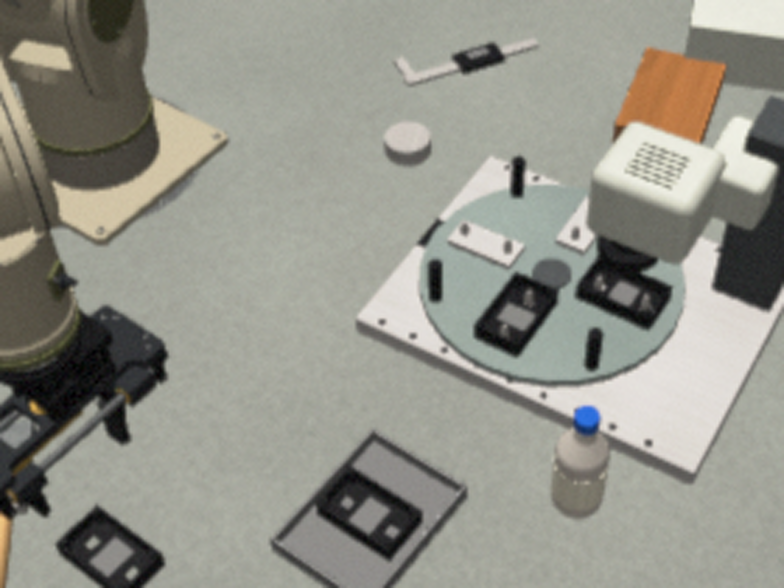

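A is under the lens and B is on the right-hand nest. C is unmoved, with holes at crop (93,542) and (133,573). Grasping C.

```bash
python3 -m crank '-0.005 0.006 0.2 0 0.9;0 0 0.2 0 0.9;0 0 0.2 0 0.9;0 0 0.135 0 0.9;0 0 0 0 0.5;0 0 0 0 0.1;0 0 0 0 0.1;0 0 0 0 0.1;0 0 0 0 0.1;0 0 0 0 0.1' && python3 -m crank '0 0 -0.03 0 0.1;0 0 -0.2 0 0.1;0 0 -0.2 0 0.1;0 0 -0.2 0 0.1;0 0 -0.1 0 0.1;0 0 0 0 0.1'
python3 - <<'E'
from h import *
go(.511,.1099,.15,94)
E
```

```text
time: 33.65
ee_pos: [0.4234, -0.4101, 0.0059]
eef_rot: [1.0, -0.018, 0.0, 0.0]
ft_force: [-1.0, 1.3, 6.0]
width: 0.0535
grip_force: 30.0
time: 34.25
ee_pos: [0.4245, -0.4112, 0.155]
eef_rot: [1.0, -0.018, 0.002, 0.002]
ft_force: [0.6, 1.0, -1.0]
width: 0.0537
grip_force: 30.0
pos [ 0.4245 -0.4112  0.155 ]  shift/0.2 [ 0.337 -2.619  0.015]  toolY -92.09  yaw about tool z -6.09 deg = -0.068
```

Seat height for this grasp is TCP z ≈ 0.055. 11 rows of travel.

```bash
python3 -m crank '0.031 -0.238 0 0 0.1;0.031 -0.238 0 0 0.1;0.031 -0.238 0 0 0.1;0.031 -0.238 0 0 0.1;0.031 -0.238 0 0 0.1;0.031 -0.238 0 0 0.1;0.031 -0.238 0 0 0.1;0.031 -0.238 0 0 0.1;0.031 -0.238 0 0 0.1;0.031 -0.238 0 0 0.1' && python3 -m crank '0.027 -0.239 0 0 0.1;0 0 0 -0.068 0.1;0 0 0.1 0 0.1;0 0 0.1 0 0.1;0 0 0.1 0 0.1;0 0 0 0 0.1;0 0 0 0 0.1;0 0 0 0 0.1'
python3 - <<'E'
from h import *
go(.511,.1101,.078,94)
E
```

```text
time: 35.25
ee_pos: [0.5019, 0.0648, 0.1505]
eef_rot: [1.0, -0.018, -0.0, 0.0]
ft_force: [1.8, -1.0, -0.9]
width: 0.0535
grip_force: 30.0
time: 36.05
ee_pos: [0.51, 0.1111, 0.0921]
eef_rot: [0.999, 0.035, 0.001, -0.0]
ft_force: [1.1, -0.5, -1.2]
width: 0.0537
grip_force: 30.0
pos [0.51   0.1111 0.0921]  shift/0.2 [0.005 0.005 0.07 ]  toolY -85.96  yaw about tool z 0.04 deg = 0.000
```

```bash
python3 -m crank '0.005 0.005 0.07 0 0.1;0 0 0 0 0.1;0 0 0 0 0.1;0 0 0.03 0 0.1;0 0 0.03 0 0.1;0 0 0.02 0 0.1;0 0 0 0 0.1'; python3 -m crank '0 0 0.02 0 0.1;0 0 0.015 0 0.1;0 0 0.01 0 0.1;0 0 0 0 0.1;0 0 0 0 0.1'
```

```text
time: 36.75
ee_pos: [0.5102, 0.1101, 0.0606]
eef_rot: [0.999, 0.035, -0.0, -0.0]
ft_force: [0.3, 0.9, -1.5]
width: 0.0537
grip_force: 30.0
time: 37.25
ee_pos: [0.5111, 0.1103, 0.0544]
eef_rot: [0.999, 0.035, 0.0, 0.001]
ft_force: [-11.2, -3.3, 28.8]
width: 0.0536
grip_force: 30.0
```

Seated firmly. I'll release, lift, back away from the table and check.

```bash
python3 -m crank '0 0 -0.015 0 0.1;0 0 0 0 0.6;0 0 0 0 0.7;0 0 0 0 0.7;0 0 -0.1 0 0.7;0 0 -0.2 0 0.7;0 0 -0.2 0 0.7;0 0 -0.2 0 0.7;0 0 0 0 0.7' && python3 -m crank '0 0.23 0 0 0.7;0 0.23 0 0 0.7;0 0.23 0 0 0.7;0 0.23 0 0 0.7;-0.1 0.2 0 0 0.7;-0.1 0.2 0 0 0.7;0 0 0 0 0.7;0 0 0 0 0.7;0 0 0 0 0.7'
python3 - <<'E'
from h import *
shot('scene','scene11');crop('scene11','c14',90,90,390,315,2.6)
a,b=ray('scene11',90+93/2.8,100+542/2.8,.005),0
for f in('top11',): shot('top',f)
E
```

```text
time: 38.15
ee_pos: [0.513, 0.1111, 0.2]
eef_rot: [0.999, 0.035, 0.004, -0.0]
ft_force: [0.2, 0.3, -0.4]
width: 0.0738
grip_force: 0.0
time: 39.05
ee_pos: [0.4896, -0.1549, 0.195]
eef_rot: [0.999, 0.036, -0.0, -0.0]
ft_force: [0.4, 1.0, 1.2]
width: 0.0737
grip_force: 0.0
```

View pics/c14.png

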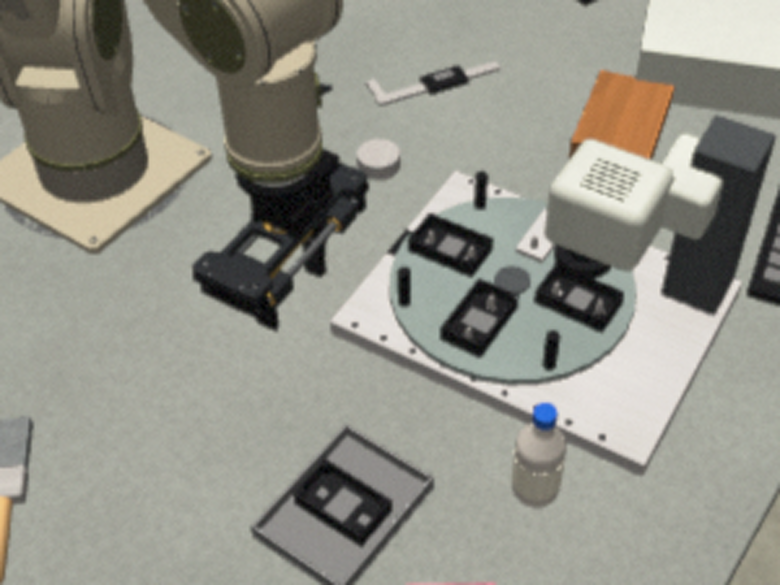

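All three new covers are level on their nests, at crop (450,243), (480,317) and (580,297), and the last of these is under the lens. The measured cover is in the tray at (343,500), and the arm is clear. Handing the job in.

```bash
python3 -c "
from bench import workorder; print(workorder.close_job())"
```

```text
the job is handed in; nothing more can be done
None
```

The job is handed in: the measured cover lies open side up in the grey tray, all three waiting covers are seated on nests, and the table rests in a detent with cover A under the lens; no verdict came back.

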